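# Unlatch the carved oar rest and hold it up for inspection

### The job

The walnut oar rest is trapped on its finishing stand by a brass keeper bolt: slide the keeper by its wooden knob all the way open, back to its stop. Then lift the oar rest straight up off its seat without tipping it and hold it steady and level over the stand, its base about 8 cm above the seat, so that the underside can be looked at. Finish while still holding it up, with the keeper left open and the wax tin, oil bottle and sanding block left where they stand.

Things in the scene. Friction and masses are not known exactly. Their poses are not given: they have to be found in the camera images.
- stand: wooden stand fixed to the bench, block 150 (x) by 280 (y, +65 to -215) by 25 mm high. Origin on the bench top, z up, below the seat's middle. Seat: the block's top, 25 mm up, inside a frame 8 mm high around a 116 by 96 mm recess. From y -61 to -213 a steel track 36 mm wide, 43.5 mm high above the bench, with an end stop (top 55.5 mm) and a thin staple over the bolt at y -75 (top 57 mm, 46 mm wide)
- keeper (a joint): keeper bolt opening, m: 0 shut, 0.065 fully open at its stop; starts at 0 to 0.016. Slides along the stand's -y, away from the oar rest, with about 2 N friction, no spring; stays where left. Brass bar 26 mm wide (x), 8 mm thick, underside 44 mm above the bench, 3 mm over the oar rest's base board. Shut, it overlaps the board by 25 mm; from 0.027 on it is clear
- keeper_top (a point): middle of the top of the keeper's pale wooden knob, 88 mm above the bench, axes as the stand's. The knob is a block 24 mm (x) by 22 mm (y), 36 mm tall above the brass bar, on the stand's line x = 0, at y -115 mm (shut) to -180 mm (open). Best pinched from above across its x faces, so that the gripper stays clear of the oar rest
- oar_rest: carved walnut oar rest, loose, 172 mm tall, 0.2 to 0.42 kg: base board 110 mm (x) by 90 mm (y) by 16 mm, and on it an S-shaped stem sawn from a plank 28 mm thick (y), flat on both y faces, within x -27 to +35 mm. Origin: middle of the board's underside, z up. It starts in the seat, axes as the stand's, origin 25 mm above the bench
- oar_rest_head (a point): grip point in the oar rest's head, 150 mm above its origin, on its axis, axes as the oar rest's. The head is plain and upright from 128 to 172 mm above the origin: x -20 to +18 mm, y -14 to +14 mm (28 mm across the flat faces to pinch). The centre of mass lies within 3 mm of straight below this point
- wax_tin: bystander: round yellow wax tin with a brass-coloured lid, diameter 76 mm, 42 mm high; origin in the middle of its underside
- oil_bottle: bystander: amber glass jar of oil with a black cap, diameter 48 mm, 90 mm high; origin in the middle of its underside
- sanding_block: bystander: cork sanding block 90 by 60 mm, 30 mm high; origin in the middle of its underside
Things that resemble listed ones, but are neither listed nor needed, are in the scene too. There is more than one size of the oar_rest; the one meant has the size given above.

How it is judged:
By the outcome, as a careful person would: the job done as asked, in the order asked, and still so for the second after the job is handed in, while the arm keeps its last pose, push and grip.
It also fails if it takes over 54 s, if anything falls off the work surface, if the arm or the gripper's body presses on something with over 40 N, if the wrist force passes 120 N, or if a joint passes its speed limit or range.

### The arm

A 6-joint arm with a two-finger parallel gripper is mounted at the origin on the work surface. World frame = base frame: x ahead of the robot, y to its left, z up, the work surface at z = 0. Lengths are in m, angles in rad, forces in N, time in s.
With the tool pointing down it reaches from about 0.275 to 0.875 m from the base axis. Payload 12.5 kg.
Tool frame: the origin (TCP) lies midway between the tips of the shut fingers; the grasp point (between the pads) lies 19 mm behind it; x points along the fingers, y is the direction in which the jaws open and shut, and the axes are right-handed (so a half turn about x gives the same grasp; the last joint's range is limited). The gripper opens to 85 mm and grips with 20 to 120 N. Pads are 22 mm wide; open, the fingers measure 114 mm over their backs; the gripper's body (76 mm by 85 mm) begins 54 mm behind the grasp point. The pads swing forward as they close: fully open they stand 13 mm farther back than shut.
Start: joints at [-1.201, 0.351, 1.652, -0, 1.139, -0.085], TCP at [0.242, -0.494, 0.231] pointing down, gripper open.
Joint ranges: [-2.75, 2.75], [-0.79, 2.1], [0.01, 2.65], [-1.57, 4.71], [0.07, 3.14], [-2.87, 2.87]. Speed limits (rad/s): [2.22, 2.22, 2.79, 3.14, 3.14, 3.14].

### API

Orientations are given as a rotation vector (axis times angle).
In Python, from plant import manip gives the robot as it stands.
- The arm moves only by the shell command python3 -m handwheel 'ROWS' [FORCE]. ROWS is text: rows parted by semicolons, each of 5 numbers parted by spaces: the closure, from 0 (fully open) to 1 (shut), then the shift along the tool's x, y, z in cm, then the turn about the tool's x in degrees. In form: claw x y z spin; .... A call has 1 to 5 rows; each row is the pose to reach, as a shift and turn from the pose commanded when the call began, along the tool's axes at that moment; what a row does not reach only later rows make up. A row lasts 1/10 s, in which the tool goes at most 50 mm and 8.59 degrees, less where a joint would pass 70% of its speed; a pose out of reach is approached as far as the arm can. A call with a gripper value outside its range is refused whole. The fingers move at their own pace and stop on an object; FORCE is the grip in N (left out, the last holds). Time passes only in rows, so rows that repeat a pose let the fingers close. It gives the time, the measured TCP pose, the force and the opening at its end, in the units of the state.
- manip.get_obs(): the state, without advancing time (a new reading comes with each control period).
- manip.get_image(name): name is "scene" or "top" or "wrist"; returns the picture (400x640x3 uint8, red, green, blue); there is no depth.
- manip.camera_info(name): a dict with "fx", "fy", "cx", "cy" (pixels), "R" (3x3) and "t" (3): a world point X has camera coordinates R X + t. Camera axes: x right, y down, z forward; pixel columns grow to the right and rows downward; lengths in m; the calibration is good to about 2 mm. A picture is of the moment at which its call begins: read the wrist's pose just before it. camera_info takes no time and is no camera call; for the wrist camera it gives the pose at the moment of the call.
- manip.job_done(): hands the job in, once; it reports no verdict.
The state is a dict: "t": time; "joint_positions": joint angles; "qd": joint speeds; "tau": joint torques, N m; "position": TCP position; "ee_rot": TCP orientation; "ft_force": force on the tool from outside, world axes, zero at the start; "moment": the same for the moment, N m; "opening": finger opening in m.
Only numpy, scipy, OpenCV 4.12 (cv2) and the standard library are available. Lean on these libraries where they do the work, as an engineer would, in place of code of your own. Each camera call takes 0.05 s, during which the arm holds its last target.

## Working session

There is one attempt and no reset: what is moved stays moved. The work goes in short steps, Python scripts to look and compute and a shell command to move; the robot and the scene stay as the last step left them, time stands still between calls to the robot, and variables do not carry over. Pictures are saved under pics/ and viewed, and the job is handed in when it is done.

```bash
ls; mkdir -p pics; python3 - <<'E'
from plant import manip
import cv2
o=manip.get_obs(); print(o)
for n in("scene","top","wrist"):
    print(n,manip.camera_info(n))
    cv2.imwrite(f"pics/{n}0.png",manip.get_image(n)[:,:,::-1])
E
```

```text
pics
{'t': 0.0, 'joint_positions': array([-1.20059702e+00,  3.51260211e-01,  1.65245389e+00,  1.01462223e-05,
        1.13910682e+00, -8.46172070e-02]), 'qd': array([ 0.00096061, -0.00069273, -0.00038542, -0.00060275, -0.00071356,
       -0.00090787]), 'tau': array([-5.53412810e-04, -5.06106341e+01, -2.91402876e+01, -1.17583995e-04,
        4.57685877e-03, -1.01562790e-05]), 'position': array([ 0.24150416, -0.49375474,  0.23073397]), 'ee_rot': array([ 1.96914256,  0.45694603, -1.96947744]), 'ft_force': array([-0.78356926, -0.25760841,  0.11708829]), 'moment': array([ 0.01539773, -0.00422635,  0.00383737]), 'opening': 0.08524480076855469}
scene {'fx': 449.41824815178126, 'fy': 449.41824815178126, 'cx': 324.91966817179485, 'cy': 193.38026175129932, 'R': array([[-0.73283395,  0.68033201,  0.01013727],
       [ 0.42488262,  0.46920657, -0.77415758],
       [-0.53144065, -0.56302181, -0.63291175]]), 't': array([ 0.366989  , -0.20126089,  1.180743  ])}
top {'fx': 508.0625384861237, 'fy': 508.0625384861237, 'cx': 316.90902995220176, 'cy': 208.08857105422888, 'R': array([[-0.06089863, -0.99813699,  0.00372841],
       [-0.97691137,  0.05883643, -0.20538366],
       [ 0.20478166, -0.01614991, -0.97867444]]), 't': array([0.11145196, 0.59645311, 1.09894224])}
wrist {'fx': 309.84616335998, 'fy': 309.84616335998, 'cx': 318.60787388574454, 'cy': 202.8764471000272, 'R': array([[ 0.43924482, -0.89836622, -0.00145477],
       [-0.851499  , -0.41684481,  0.31810352],
       [-0.28637987, -0.13848658, -0.94805487]]), 't': array([-0.54941184, -0.04135967,  0.38127345])}
```

View pics/scene0.png

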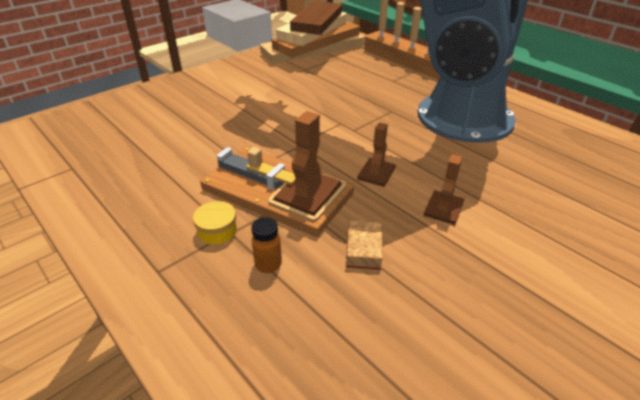

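View pics/top0.png

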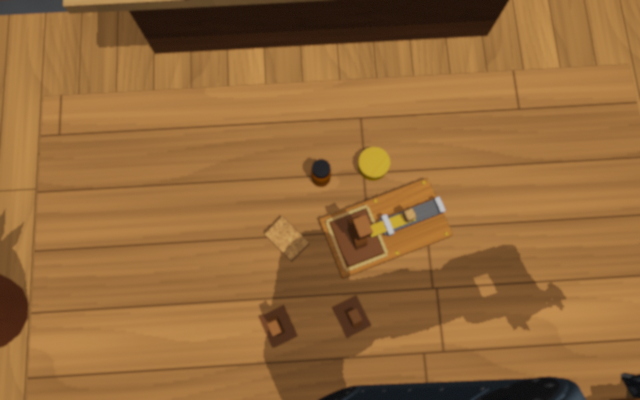

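View pics/wrist0.png

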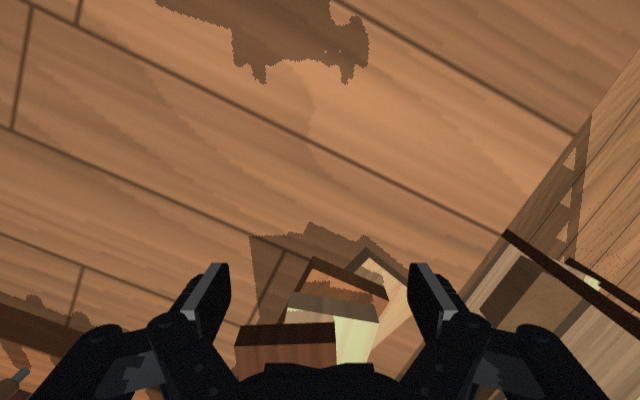

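Scene view: the large rest stands on the stand at about (307,165), with two smaller look-alikes at (378,155) and (445,190). In the top view these are at (357,232), (352,316) and (277,326). The pale knob is at (255,157) in scene and (409,215) in top. The candidates for the target are these three rests. I choose the large one on the stand behind the keeper and will check that in close crops.

```bash
python3 - <<'E'
import cv2
a=cv2.imread("pics/scene0.png")[100:250,190:360]; b=cv2.imread("pics/top0.png")[165:285,305:465]
cv2.imwrite("pics/cs.png",cv2.resize(a,None,fx=4,fy=4,interpolation=cv2.INTER_NEAREST)[:600]);cv2.imwrite("pics/ct.png",cv2.resize(b,None,fx=5,fy=5,interpolation=cv2.INTER_NEAREST))
E
```

```text
(no output)
```

View pics/cs.png

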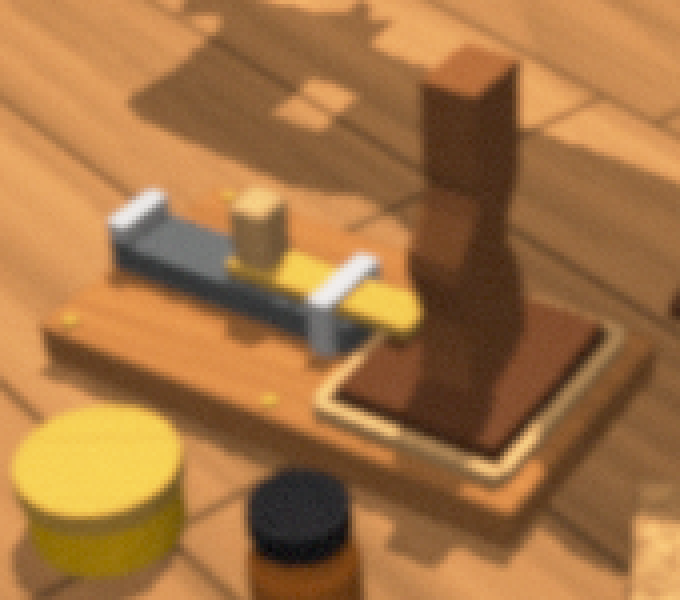

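View pics/ct.png

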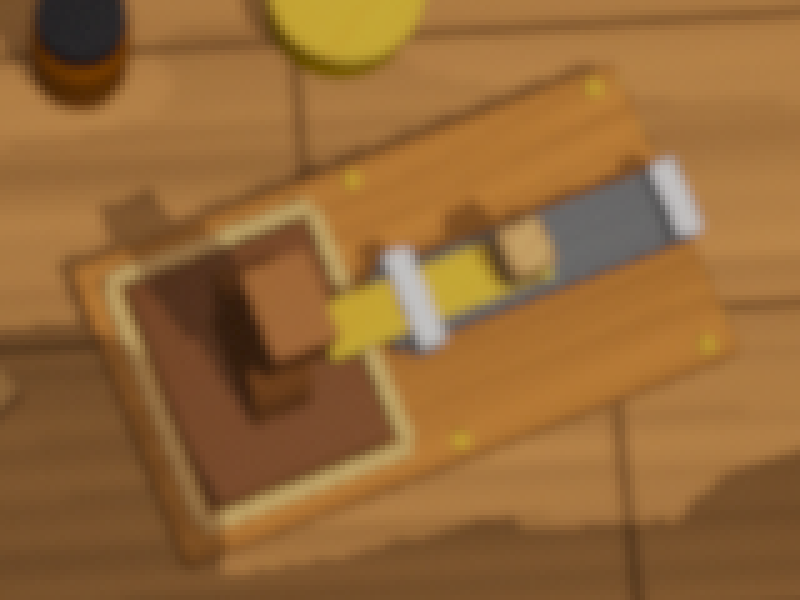

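The crops confirm it: a tall rest in the framed seat, with the brass bolt lying over its board. Now triangulate from the two views.

```bash
cat > h.py <<'E'
import numpy as np
from scipy.spatial.transform import Rotation as Ro
def ray(c,u,v):
    d=np.linalg.solve(c['R'],[(u-c['cx'])/c['fx'],(v-c['cy'])/c['fy'],1.]); return -c['R'].T@c['t'],d/np.linalg.norm(d)
def plane(c,u,v,z):
    o,d=ray(c,u,v); return o+d*(z-o[2])/d[2]
def tri(*L):
    A=np.zeros((3,3));b=np.zeros(3)
    for c,u,v in L:
        o,d=ray(c,u,v);P=np.eye(3)-np.outer(d,d);A+=P;b+=P@o
    X=np.linalg.solve(A,b)
    return X,[np.linalg.norm((np.eye(3)-np.outer(d,d))@(X-o)) for o,d in (ray(*l) for l in L)]
def proj(c,X):
    p=c['R']@X+c['t']; return np.array([c['fx']*p[0]/p[2]+c['cx'],c['fy']*p[1]/p[2]+c['cy']])
E
python3 - <<'E'
from h import *
from plant import manip
np.set_printoptions(precision=4,suppress=True)
T=manip.camera_info("top");S=manip.camera_info("scene")
t=lambda x,y:(T,305+(x-2)/5,165+(y-2)/5)
s=lambda x,y:(S,190+(x-1.5)/4,100+(y-1.5)/4)
print("knob",tri(t(522,243),s(260,204)))
print("head",tri(t(286,305),s(469,71)))
C=[plane(*t(*p),.033) for p in[(107,275),(310,203),(412,445),(210,525)]]
C2=[plane(*s(*p),.033) for p in[(316,400),(498,482),(625,325)]]
print(np.array(C),np.mean(C,0)); print(np.array(C2))
print("stop",tri(t(674,162),s(122,220)), plane(*t(674,195),.0555))
B=[plane(*t(*p),.025) for p in[(70,260),(600,68),(738,350),(195,565)]]
print(np.array(B))
for a,b in((0,1),(3,2)): print(np.degrees(np.arctan2(*(B[b]-B[a])[[1,0]])))
for a,b in((0,3),(1,2)): print(np.degrees(np.arctan2(*(B[b]-B[a])[[1,0]])))
K=tri(t(522,243),s(260,204))[0]; H=tri(t(286,305),s(469,71))[0]
d=(K-H)[:2];print("K-H",np.degrees(np.arctan2(d[1],d[0])),np.linalg.norm(d))
o=manip.get_obs();print(Ro.from_rotvec(o['ee_rot']).as_matrix())
E
```

```text
knob (array([ 0.573 , -0.1289,  0.0862]), [np.float64(6.874700280637615e-05), np.float64(6.87470028062161e-05)])
head (array([ 0.5339, -0.0112,  0.1961]), [np.float64(0.0014549205041815684), np.float64(0.0014549205041816445)])
[[ 0.5795  0.0552  0.033 ]
 [ 0.608  -0.0421  0.033 ]
 [ 0.4917 -0.0797  0.033 ]
 [ 0.4607  0.0157  0.033 ]] [ 0.535  -0.0127  0.033 ]
[[ 0.6088 -0.0425  0.033 ]
 [ 0.5829  0.0591  0.033 ]
 [ 0.4576  0.0152  0.033 ]]
stop (array([ 0.6108, -0.2074,  0.0548]), [np.float64(0.0023991218414136433), np.float64(0.0023991218414136854)]) [ 0.597  -0.2072  0.0555]
[[ 0.5891  0.0718  0.025 ]
 [ 0.6672 -0.1868  0.025 ]
 [ 0.5277 -0.2369  0.025 ]
 [ 0.4436  0.0234  0.025 ]]
-73.21336504201697
-72.09590243499252
-161.59379852189522
-160.22255114591778
K-H -71.6159905416774 0.12413047351407273
[[-0.0003  0.4393 -0.8983]
 [ 0.0009 -0.8983 -0.4393]
 [-1.     -0.0009 -0.0001]]
```

```bash
python3 -m handwheel '0 0 -1.8 -4.6 -8; 0 0 -3.6 -9.2 -16; 0 0 -5.4 -13.8 -24; 0 0 -7.2 -18.4 -32; 0 0 -9 -23 -40'; cat >> h.py <<'E'
def delta(target,yang,o=None):
    """rows' shift (cm) and spin (deg) from present pose; yang: wanted tool y heading deg"""
    from plant import manip
    o=o or manip.get_obs(); R=Ro.from_rotvec(o['ee_rot']).as_matrix()
    h=np.degrees(np.arctan2(R[1,1],R[0,1])); s=-((yang-h+180)%360-180)
    print('pos',o['position'].round(4),'head',h.round(2),'xaxis',R[:,0].round(3),'t',o['t'],'q6',o['joint_positions'][5].round(2))
    print('shift cm',(R.T@(np.array(target)-o['position'])*100).round(2),'spin',round(s,1))
E
python3 -c "
from h import *
delta([.573,-.1289,.2],18.1)"
```

```text
t: 0.65
position: [0.4097, -0.3105, 0.2313]
ee_rot: [1.506, 0.985, -1.506]
ft_force: [1.4, -1.2, 0.6]
opening: 0.0856
pos [ 0.4097 -0.3105  0.2313] head -23.63 xaxis [-0.  0. -1.] t 0.65 q6 -0.33
shift cm [  3.13   7.69 -23.18] spin -41.7
```

```bash
python3 -m handwheel '0 0 1.5 -4.6 -8; 0 0 3 -9.2 -16; 0 0 4.5 -13.8 -24; 0 0 6 -18.4 -32; 0 0.5 7.7 -22.6 -40' ; python3 - <<'E'
from h import *
from plant import manip
import cv2
delta([.573,-.1289,.2],18.1)
print(manip.camera_info("wrist"))
for n in("wrist","scene"): cv2.imwrite(f"pics/{n}1.png",manip.get_image(n)[:,:,::-1])
E
```

```text
t: 1.15
position: [0.5721, -0.1349, 0.2267]
ee_rot: [0.996, 1.33, -0.995]
ft_force: [0.9, -0.6, 0.9]
opening: 0.0856
pos [ 0.5721 -0.1349  0.2267] head 16.42 xaxis [ 0.001 -0.    -1.   ] t 1.15 q6 -0.6
shift cm [ 2.67  0.26 -0.55] spin -1.7
{'fx': 309.84616335998, 'fy': 309.84616335998, 'cx': 318.60787388574454, 'cy': 202.8764471000272, 'R': array([[ 0.95923812,  0.28259677,  0.0011375 ],
       [ 0.26752105, -0.90934807,  0.31861981],
       [ 0.09107531, -0.30532796, -0.94788191]]), 't': array([-0.51099311, -0.31578869,  0.28321487])}
```

View pics/wrist1.png

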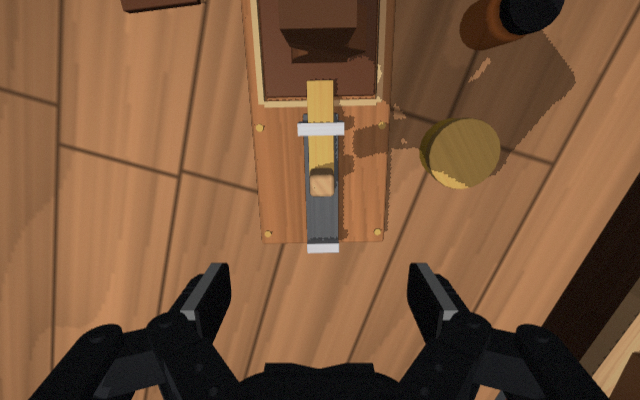

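View pics/scene1.png

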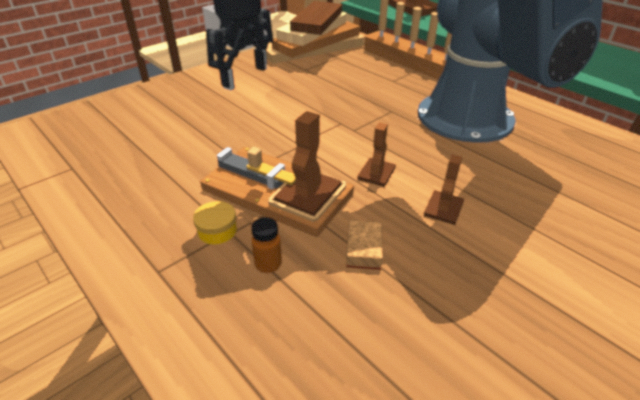

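```bash
python3 - <<'E'
from h import *
from plant import manip
W=manip.camera_info("wrist");S=manip.camera_info("scene");T=manip.camera_info("top")
p=manip.get_obs()['position'];print(p,proj(S,p),proj(W,p),proj(T,p))
print("cam",-W['R'].T@W['t'])
K=np.array([.573,-.1289,.0862]);print(proj(W,K),proj(S,K),"seat",proj(W,np.array([.535,-.0125,.033])))
print(plane(W,322,176,.0862),plane(W,321,129,.057), plane(W,323,248,.0555))
E
```

```text
[ 0.57304472 -0.13317863  0.22525403] [246.3985854   85.19436493] [318.41587122 264.47170075] [423.98215107 199.19992864]
cam [ 0.54979025 -0.05480104  0.3683543 ]
[319.68770264 186.03598391] [254.68792309 150.65382504] seat [316.29918227  51.09083042]
[ 0.57229467 -0.1189916   0.0862    ] [ 0.56005923 -0.0806564   0.057     ] [ 0.59961945 -0.20473124  0.0555    ]
```

```bash
python3 - <<'E'
import cv2
a=cv2.imread("pics/wrist1.png")[0:260,230:410]
cv2.imwrite("pics/cw.png",cv2.resize(a[110:260],None,fx=4,fy=4,interpolation=cv2.INTER_NEAREST))
E
```

```text
(no output)
```

View pics/cw.png

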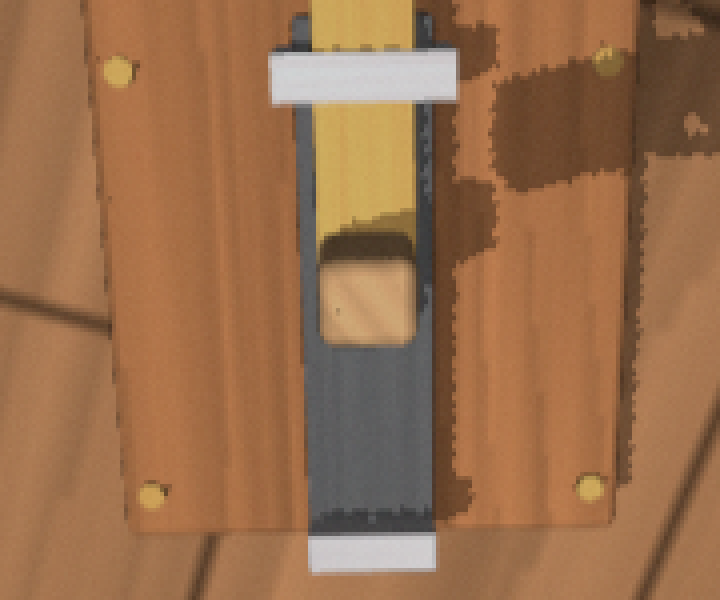

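```bash
python3 - <<'E'
from h import *
from plant import manip
W=manip.camera_info("wrist");S=manip.camera_info("scene");T=manip.camera_info("top")
c=lambda x,y:(W,230+(x-1.5)/4,110+(y-1.5)/4)
k=tri(c(368,302),(T,305+520/5,165+241/5),(S,190+258.5/4,100+202.5/4));print(k)
a=plane(*c(364,76),.057);b=plane(*c(372,554),.0555);d=b-a;print(a,b,np.linalg.norm(d),np.degrees(np.arctan2(d[1],d[0])))
a=plane(*c(118,72),.025);b=plane(*c(152,495),.025);d=b-a;print(np.degrees(np.arctan2(d[1],d[0])))
a=plane(*c(608,62),.025);b=plane(*c(590,488),.025);d=b-a;print(np.degrees(np.arctan2(d[1],d[0])))
delta([*k[0][:2],.1],18.1)
E
```

```text
(array([ 0.57364218, -0.12813851,  0.08675487]), [np.float64(0.0010957056535204983), np.float64(0.0010065487083056747), np.float64(0.00015060041103184086)])
[ 0.55960341 -0.08041709  0.057     ] [ 0.59926191 -0.20499923  0.0555    ] 0.1307507426194361 -72.34205742949759
-72.2133930769574
-72.23776521569359
pos [ 0.573  -0.1332  0.2253] head 16.55 xaxis [-0.     0.001 -1.   ] t 1.25 q6 -0.6
shift cm [12.53  0.2  -0.45] spin -1.5
```

```bash
python3 -m handwheel '0 3 0.2 -0.5 -1.3; 0 7 0.2 -0.5 -1.3; 0 11 0.2 -0.5 -1.3; 0 14.5 0.2 -0.5 -1.3; 0 16.7 0.2 -0.5 -1.3'; python3 - <<'E'
from h import *
from plant import manip
import cv2
delta([.5736,-.1283,.058],17.8)
for n in("wrist","scene"): cv2.imwrite(f"pics/{n}2.png",manip.get_image(n)[:,:,::-1])
delta([.5736,-.1283,.058],17.8)
E
```

```text
t: 1.75
position: [0.5697, -0.1316, 0.0566]
ee_rot: [0.984, 1.34, -0.986]
ft_force: [0.1, 0.2, -0.6]
opening: 0.0856
pos [ 0.5697 -0.1316  0.0566] head 17.29 xaxis [-0.003  0.001 -1.   ] t 1.75 q6 -0.61
shift cm [-0.14  0.47 -0.2 ] spin -0.5
pos [ 0.5692 -0.1314  0.0564] head 17.29 xaxis [-0.006  0.002 -1.   ] t 1.85 q6 -0.61
shift cm [-0.16  0.51 -0.17] spin -0.5
```

View pics/wrist2.png

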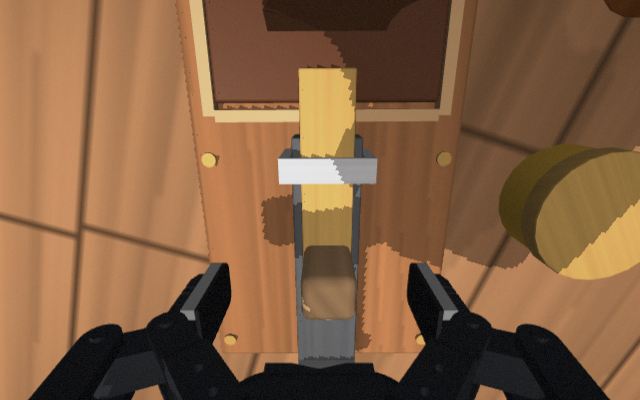

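View pics/scene2.png

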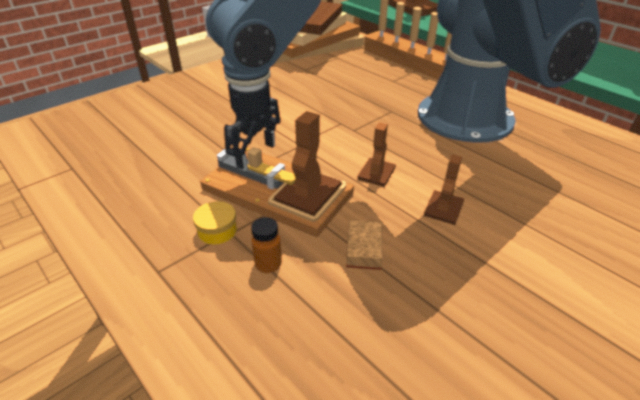

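```bash
python3 -m handwheel '0 -0.2 0.5 -0.2 -0.5; 0 -0.2 0.5 -0.2 -0.5; 0 -0.2 0.5 -0.2 -0.5'; python3 -c "
from h import *
delta([.5736,-.1283,.058],17.8)"
```

```text
t: 2.15
position: [0.5764, -0.1283, 0.0628]
ee_rot: [0.977, 1.338, -0.975]
ft_force: [0.7, -0.7, 0.8]
opening: 0.0855
pos [ 0.5764 -0.1283  0.0628] head 17.87 xaxis [ 0.002 -0.001 -1.   ] t 2.15 q6 -0.61
shift cm [ 0.48 -0.27 -0.08] spin 0.1
```

```bash
python3 -m handwheel '0 0 0 0 0; 0 0 0 0 0;0 0 0 0 0;0 0 0 0 0'; python3 -c "
from h import *
delta([.5736,-.1283,.058],17.8)"
```

```text
t: 2.55
position: [0.5755, -0.1281, 0.0613]
ee_rot: [0.977, 1.341, -0.977]
ft_force: [-0.7, 0.1, 0.6]
opening: 0.0854
pos [ 0.5755 -0.1281  0.0613] head 17.85 xaxis [-0. -0. -1.] t 2.55 q6 -0.61
shift cm [ 0.33 -0.18 -0.04] spin 0.1
```

```bash
python3 -m handwheel '0 0.3 -0.2 0 0; 0.3 0.3 -0.2 0 0;0.5 0.3 -0.2 0 0;0.6 0.3 -0.2 0 0;0.7 0.3 -0.2 0 0' 40;  python3 -m handwheel '1 0 0 0 0; 1 0 0 0 0;1 0 0 0 0;1 0 0 0 0;1 0 0 0 0' 40; python3 - <<'E'
from h import *
from plant import manip
import cv2
delta([.5736,-.1283,.058],17.8);print(manip.get_obs()['ft_force'])
for n in("wrist",): cv2.imwrite(f"pics/{n}3.png",manip.get_image(n)[:,:,::-1])
E
```

```text
t: 3.05
position: [0.5737, -0.1287, 0.0583]
ee_rot: [0.977, 1.341, -0.977]
ft_force: [-0.0, 0.2, -0.1]
opening: 0.0282
t: 3.55
position: [0.5734, -0.1288, 0.0585]
ee_rot: [0.976, 1.341, -0.977]
ft_force: [-4.3, -0.9, 5.6]
opening: 0.0234
pos [ 0.5734 -0.1288  0.0585] head 17.85 xaxis [-0. -0. -1.] t 3.55 q6 -0.61
shift cm [ 0.05  0.03 -0.04] spin 0.1
[-4.33612198 -0.93295911  5.63338299]
```

View pics/wrist3.png

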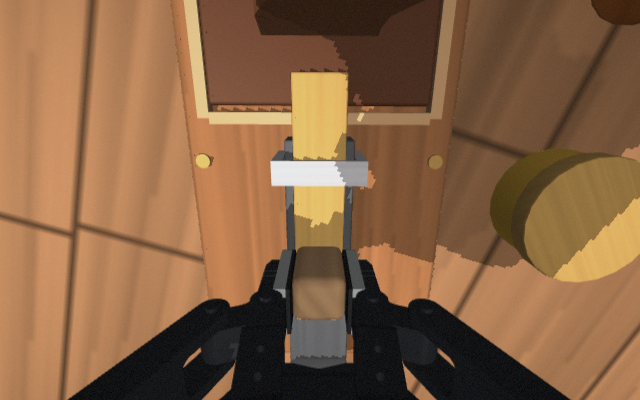

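The knob is gripped (opening 23.4 mm). Now slide it along tool +z.

```bash
python3 -m handwheel '1 0 0 1 0; 1 0 0 2 0;1 0 0 3 0;1 0 0 4 0;1 0 0 4.6 0'; python3 -m handwheel '1 0 0 0.3 0; 1 0 0 0.5 0;1 0 0 0.5 0'; python3 -c "
from h import *
delta([.5736,-.1283,.058],17.8)"
```

```text
t: 4.1
position: [0.5875, -0.173, 0.0585]
ee_rot: [0.977, 1.341, -0.977]
ft_force: [-6.0, 0.9, 7.2]
opening: 0.0237
t: 4.4
position: [0.5889, -0.1777, 0.0585]
ee_rot: [0.976, 1.341, -0.977]
ft_force: [-5.1, -2.0, 4.9]
opening: 0.0235
pos [ 0.5889 -0.1777  0.0585] head 17.85 xaxis [-0.001 -0.    -1.   ] t 4.4 q6 -0.68
shift cm [ 0.05  0.05 -5.17] spin 0.0
```

```bash
python3 -m handwheel '1 0 0 0.15 0; 1 0 0 0.3 0;1 0 0 0.3 0;1 0 0 0.3 0';python3 -m handwheel '1 0 0 0.15 0; 1 0 0 0.3 0;1 0 0 0.3 0;1 0 0 0.3 0'; python3 -m handwheel '1 0 0 0.15 0; 1 0 0 0.3 0;1 0 0 0.3 0;1 0 0 0.3 0'; python3 - <<'E'
from h import *
from plant import manip
import cv2
delta([.5736,-.1283,.058],17.8)
for n in("wrist","scene"): cv2.imwrite(f"pics/{n}4.png",manip.get_image(n)[:,:,::-1])
E
```

```text
t: 4.8
position: [0.5898, -0.1803, 0.0584]
ee_rot: [0.976, 1.341, -0.977]
ft_force: [-5.9, -2.0, 6.8]
opening: 0.0235
t: 5.2
position: [0.5901, -0.1815, 0.0584]
ee_rot: [0.978, 1.344, -0.977]
ft_force: [-9.4, 9.2, 10.6]
opening: 0.0233
t: 5.6
position: [0.5901, -0.1816, 0.0584]
ee_rot: [0.98, 1.349, -0.976]
ft_force: [-13.9, 26.5, 18.8]
opening: 0.0235
pos [ 0.5901 -0.1816  0.0584] head 17.85 xaxis [-0.006  0.007 -1.   ] t 5.6 q6 -0.69
shift cm [ 0.08  0.06 -5.58] spin 0.0
```

View pics/wrist4.png

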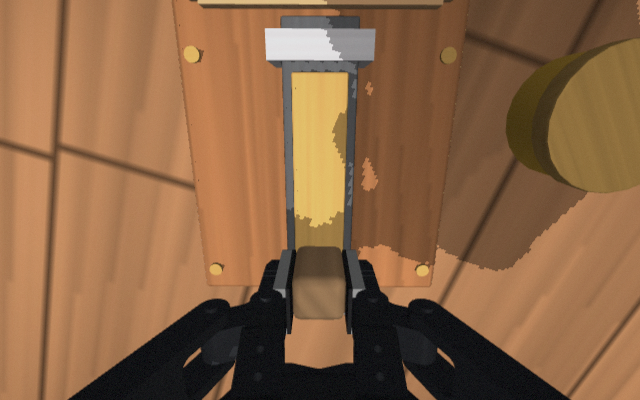

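The keeper is against its stop: travel stalled after 55 mm and the force rose to 26 N. The picture shows the bolt clear of the staple and the knob at the track's end. Next: relieve the push, release, and rise.

```bash
python3 -m handwheel '1 0 0 -0.2 0; 1 0 0 -0.4 0;0.6 0 0 -0.4 0;0.2 0 0 -0.4 0;0 0 0 -0.4 0';python3 -m handwheel '0 0 0 0 0;0 0 0 0 0;0 -2 0 0 0;0 -5 0 0 0;0 -9 0 0 0';python3 -m handwheel '0 -5 0 0 0;0 -10 0 0 0;0 -13 0 0 0;0 -13 0 0 0'; python3 - <<'E'
from h import *
from plant import manip
import cv2
delta([.534,-.0115,.25],-72.2)
for n in("wrist","scene","top"): cv2.imwrite(f"pics/{n}5.png",manip.get_image(n)[:,:,::-1])
E
```

```text
t: 6.2
position: [0.591, -0.1821, 0.0582]
ee_rot: [0.977, 1.34, -0.976]
ft_force: [-0.4, 0.0, -0.2]
opening: 0.0617
t: 6.7
position: [0.5899, -0.1818, 0.1479]
ee_rot: [0.977, 1.344, -0.978]
ft_force: [0.2, -0.9, -0.1]
opening: 0.0852
t: 7.1
position: [0.5923, -0.1826, 0.2834]
ee_rot: [0.977, 1.333, -0.974]
ft_force: [-0.1, 0.4, -1.0]
opening: 0.0854
pos [ 0.5923 -0.1826  0.2834] head 17.86 xaxis [ 0.008 -0.003 -1.   ] t 7.1 q6 -0.69
shift cm [  3.24  -0.32 -18.09] spin 90.1
```

View pics/wrist5.png

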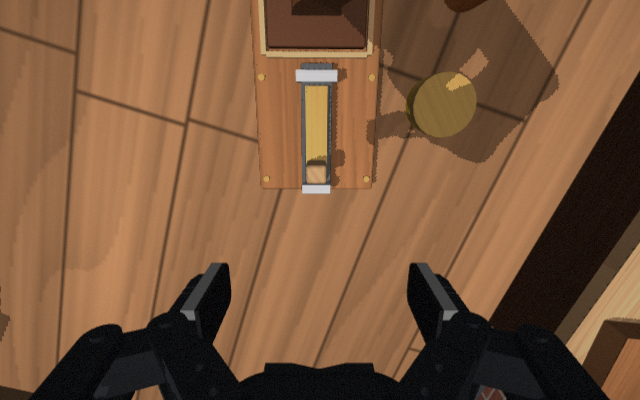

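View pics/scene5.png

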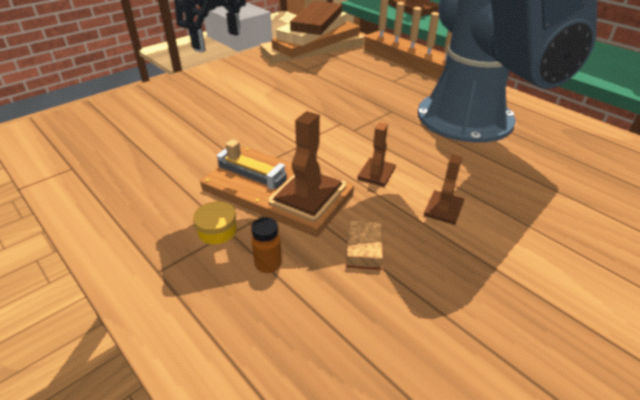

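Wrist and scene views show the keeper open, with the knob beside the end stop (wrist (316,172), stop (316,188)). The rest is unmoved. Now go over the head, turning the jaws by 90°.

```bash
python3 -m handwheel '0 0 0 -2 8;0 0 0 -5 16;0 0 0 -8 24;0 0 0 -11 32;0 0 -0.2 -14 40';python3 -c "
from h import *
delta([.534,-.0115,.27],-72.2)"
```

```text
t: 7.75
position: [0.5449, -0.0482, 0.2764]
ee_rot: [1.491, 1.0, -1.494]
ft_force: [0.4, -0.7, 0.6]
opening: 0.0855
pos [ 0.5449 -0.0482  0.2764] head -22.47 xaxis [-0.003  0.001 -1.   ] t 7.75 q6 0.22
shift cm [ 0.65 -2.41 -2.97] spin 49.7
```

```bash
python3 -m handwheel '0 0 -0.5 -0.7 8;0 0.3 -1 -1.4 16;0 0.6 -1.5 -2 24;0 0.6 -2 -2.6 32;0 0.6 -2.4 -3 40';python3 -m handwheel '0 0 0 0 8;0 0 0 0 9.7;0 0 0 0 9.7; 0 0 0 0 9.7;0 0 0 0 9.7';python3 - <<'E'
from h import *
from plant import manip
import cv2
delta([.534,-.0115,.27],-72.2)
print(manip.camera_info("wrist"))
for n in("wrist",): cv2.imwrite(f"pics/{n}6.png",manip.get_image(n)[:,:,::-1])
E
```

```text
t: 8.25
position: [0.5342, -0.012, 0.2704]
ee_rot: [1.951, 0.48, -1.957]
ft_force: [0.3, -0.0, 0.6]
opening: 0.0855
t: 8.75
position: [0.535, -0.0127, 0.272]
ee_rot: [2.049, 0.33, -2.05]
ft_force: [0.0, 0.3, -0.0]
opening: 0.0854
pos [ 0.535  -0.0127  0.272 ] head -71.74 xaxis [-0.  0. -1.] t 8.75 q6 1.14
shift cm [ 0.2  -0.14  0.06] spin 0.5
{'fx': 309.84616335998, 'fy': 309.84616335998, 'cx': 318.60787388574454, 'cy': 202.8764471000272, 'R': array([[ 3.13330737e-01, -9.49643815e-01, -6.88756859e-04],
       [-9.00070021e-01, -2.97205202e-01,  3.18658164e-01],
       [-3.02816456e-01, -9.92254680e-02, -9.47869453e-01]]), 't': array([-0.17947488,  0.42331758,  0.58023233])}
```

View pics/wrist6.png

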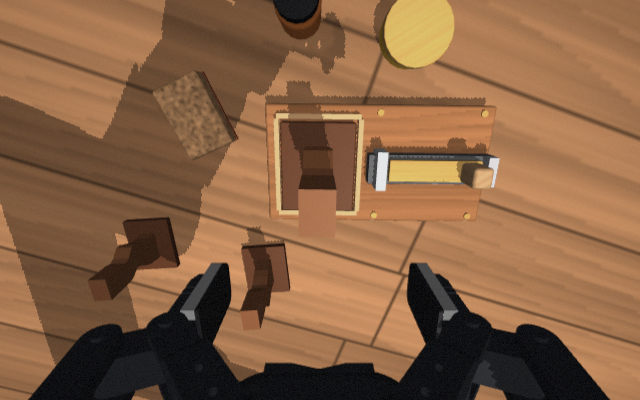

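The wrist view is over the big rest: its head top is at about (317,213), the look-alikes are at (105,285) and (253,315), and the keeper is open. Crop the head to measure it.

```bash
python3 - <<'E'
import cv2
a=cv2.imread("pics/wrist6.png")[100:250,255:390]
cv2.imwrite("pics/cw6.png",cv2.resize(a,None,fx=4,fy=4,interpolation=cv2.INTER_NEAREST))
a=cv2.imread("pics/top5.png")[165:285,305:465]
cv2.imwrite("pics/ct5.png",cv2.resize(a,None,fx=5,fy=5,interpolation=cv2.INTER_NEAREST))
E
```

```text
(no output)
```

View pics/cw6.png

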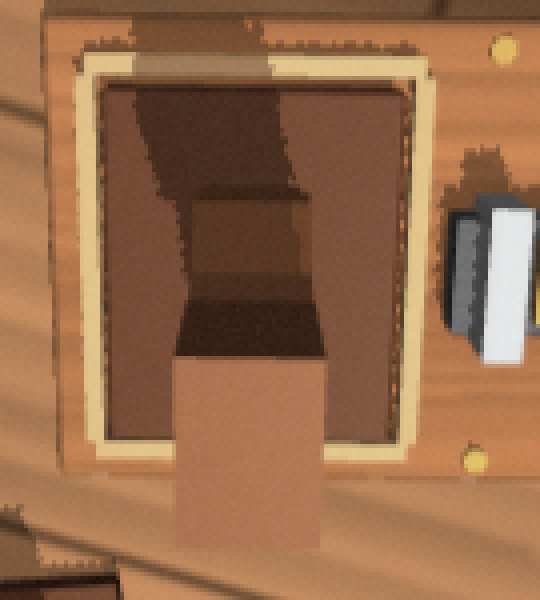

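View pics/ct5.png

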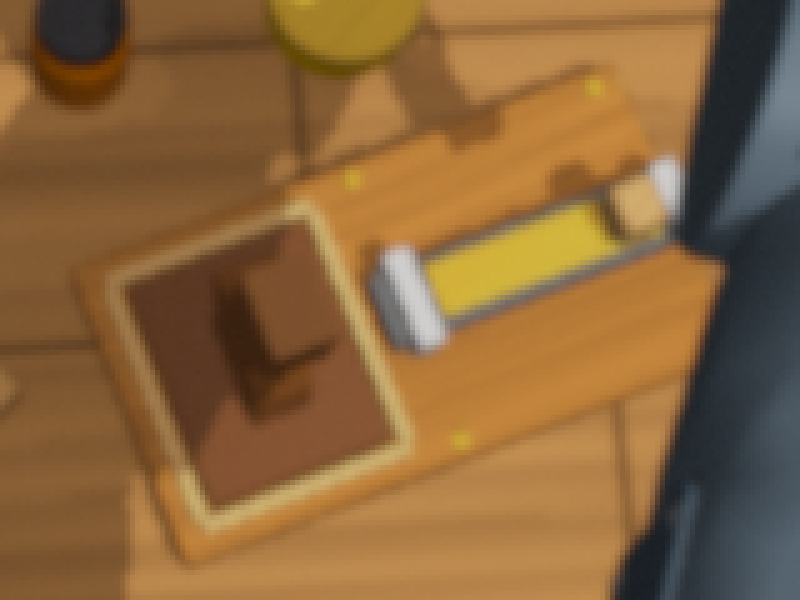

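```bash
python3 - <<'E'
from h import *
from plant import manip
np.set_printoptions(precision=4,suppress=True)
W=manip.camera_info("wrist");S=manip.camera_info("scene");T=manip.camera_info("top")
c=lambda x,y:(W,255+(x-1.5)/4,100+(y-1.5)/4)
s=lambda x,y:(S,190+(x-1.5)/4,100+(y-1.5)/4)
print(tri(c(248.5,451),s(469,71)), tri(c(248.5,451),s(469,71),(T,305+286/5,165+305/5)))
P=np.array([plane(*c(*p),.197) for p in[(173,356),(325,356),(321,547),(175,547)]]);print(P,P.mean(0))
for a,b in((0,1),(3,2),(3,0),(2,1)):
  d=P[b]-P[a];print(np.linalg.norm(d),np.degrees(np.arctan2(d[1],d[0])))
F=np.array([plane(*c(*p),.033) for p in[(81,54),(434,58),(407,462),(90,457)]]);print(F,F.mean(0))
E
```

```text
(array([ 0.5359, -0.0109,  0.1973]), [np.float64(4.8095798374547306e-05), np.float64(4.809579837471761e-05)]) (array([ 0.5339, -0.0116,  0.1952]), [np.float64(0.001260306235303973), np.float64(0.0014561292150020962), np.float64(0.0018256720652816234)])
[[ 0.549   0.008   0.197 ]
 [ 0.5577 -0.0184  0.197 ]
 [ 0.5214 -0.0303  0.197 ]
 [ 0.5126 -0.0036  0.197 ]] [ 0.5352 -0.0111  0.197 ]
0.027786838131294775 -71.75497448499247
0.028124113310639912 -71.74883878475492
0.03822686833033932 17.591465559618452
0.038221497257479635 18.096978467964103
[[ 0.5813  0.0573  0.033 ]
 [ 0.613  -0.0424  0.033 ]
 [ 0.4904 -0.0796  0.033 ]
 [ 0.4593  0.0201  0.033 ]] [ 0.536  -0.0112  0.033 ]
```

```bash
python3 -m handwheel '0 1 -0.1 0 0.3;0 1 -0.1 -0.1 0.3;0 1 -0.1 -0.1 0.3;0 1 -0.1 -0.1 0.3;0 1 -0.1 -0.1 0.3';python3 -c "
from h import *
delta([.5362,-.0108,.154],-72.0)"
```

```text
t: 9.3
position: [0.5357, -0.0113, 0.2624]
ee_rot: [2.053, 0.323, -2.053]
ft_force: [0.1, 0.5, 1.0]
opening: 0.0856
pos [ 0.5357 -0.0113  0.2624] head -72.14 xaxis [ 0.  0. -1.] t 9.3 q6 1.15
shift cm [10.84 -0.03 -0.06] spin -0.1
```

```bash
python3 -m handwheel '0 2 0 -0.1 0;0 4 0 -0.1 0;0 6 0 -0.1 0;0 8 0 -0.1 0;0 9.5 0 -0.1 0';python3 -m handwheel '0 0.7 0 0 0;0 1.3 0 0 0;0 1.3 0 0 0;0 1.3 0 0 0;0 1.3 0 0 0';python3 - <<'E'
from h import *
from plant import manip
import cv2
delta([.5362,-.0108,.154],-72.0)
for n in("wrist","scene"): cv2.imwrite(f"pics/{n}7.png",manip.get_image(n)[:,:,::-1])
E
```

```text
t: 9.8
position: [0.5364, -0.011, 0.1663]
ee_rot: [2.053, 0.323, -2.054]
ft_force: [-0.1, -0.2, 0.1]
opening: 0.0854
t: 10.3
position: [0.537, -0.011, 0.1549]
ee_rot: [2.054, 0.322, -2.052]
ft_force: [-0.1, 0.0, 0.1]
opening: 0.0855
pos [ 0.537  -0.011   0.1549] head -72.14 xaxis [ 0.001 -0.    -1.   ] t 10.3 q6 1.15
shift cm [ 0.09 -0.04  0.07] spin -0.1
```

View pics/wrist7.png

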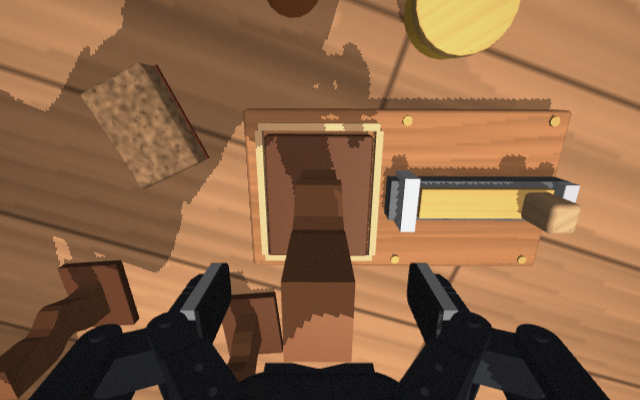

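The head is centred between the jaws at about (318,300). Close gradually.

```bash
python3 -m handwheel '0.3 0 0 0 0;0.5 0 0 0 0;0.55 0 0 0 0;0.6 0 0 0 0;0.65 0 0 0 0' 60;python3 -m handwheel '0.7 0 0 0 0;0.75 0 0 0 0;1 0 0 0 0;1 0 0 0 0;1 0 0 0 0' 60;python3 - <<'E'
from h import *
from plant import manip
import cv2
delta([.5362,-.0108,.154],-72.0);o=manip.get_obs();print(o['ft_force'],o['moment'],o['opening'])
cv2.imwrite("pics/wrist8.png",manip.get_image("wrist")[:,:,::-1])
E
```

```text
t: 10.9
position: [0.5366, -0.011, 0.1543]
ee_rot: [2.053, 0.323, -2.053]
ft_force: [-0.6, -0.6, -0.1]
opening: 0.0299
t: 11.4
position: [0.5367, -0.0109, 0.1544]
ee_rot: [2.054, 0.323, -2.053]
ft_force: [-1.0, 1.1, 3.0]
opening: 0.0274
pos [ 0.5367 -0.0109  0.1544] head -72.14 xaxis [ 0.  0. -1.] t 11.4 q6 1.15
shift cm [ 0.04 -0.03  0.04] spin -0.1
[-1.04293863  1.05040313  3.00141947] [ 0.33578996  0.13084004 -0.06791541] 0.02742390002738699
```

View pics/wrist8.png

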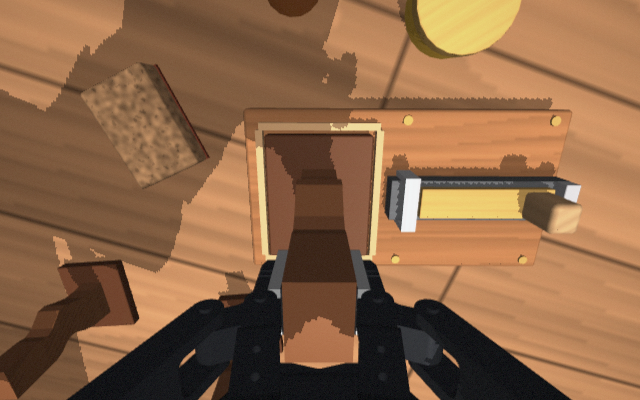

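Both pads are on the head (opening 27.4 mm). Lift slowly.

```bash
python3 -m handwheel '1 -0.3 0 0 0;1 -0.6 0 0 0;1 -1.0 0 0 0;1 -1.4 0 0 0;1 -1.8 0 0 0' 70; python3 -c "
from h import *
delta([.5362,-.0108,.234],-72.14)"
```

```text
t: 11.95
position: [0.5366, -0.011, 0.1726]
ee_rot: [2.053, 0.323, -2.053]
ft_force: [-0.0, 0.2, -3.5]
opening: 0.0273
pos [ 0.5366 -0.011   0.1726] head -72.14 xaxis [ 0. -0. -1.] t 11.95 q6 1.15
shift cm [-6.14 -0.03  0.03] spin -0.0
```

```bash
python3 -m handwheel '1 -0.6 0 0 0;1 -1.4 0 0 0;1 -2.2 0 0 0;1 -3 0 0 0;1 -3.8 0 0 0';python3 -m handwheel '1 -0.8 0 0 0;1 -1.5 0 0 0;1 -2.1 0 0 0;1 -2.4 0 0 0;1 -2.4 0 0 0';python3 -m handwheel '1 0 0 0 0;1 0 0 0 0;1 0 0 0 0;1 0 0 0 0;1 0 0 0 0'; python3 - <<'E'
from h import *
from plant import manip
import cv2
delta([.5362,-.0108,.234],-72.14);o=manip.get_obs();print(o['ft_force'],o['moment'],o['opening'])
for n in("wrist","scene","top"): cv2.imwrite(f"pics/{n}9.png",manip.get_image(n)[:,:,::-1])
a=cv2.imread("pics/scene9.png")[60:250,180:380]
cv2.imwrite("pics/cs9.png",cv2.resize(a,None,fx=3,fy=3,interpolation=cv2.INTER_NEAREST))
E
```

```text
t: 12.45
position: [0.5367, -0.011, 0.2111]
ee_rot: [2.054, 0.323, -2.053]
ft_force: [0.8, -0.6, -3.1]
opening: 0.0268
t: 12.95
position: [0.5367, -0.011, 0.2346]
ee_rot: [2.054, 0.322, -2.053]
ft_force: [-0.9, -0.7, -3.3]
opening: 0.0268
t: 13.45
position: [0.5366, -0.011, 0.2342]
ee_rot: [2.053, 0.323, -2.054]
ft_force: [0.5, -0.1, -2.7]
opening: 0.0274
pos [ 0.5366 -0.011   0.2342] head -72.14 xaxis [-0.  0. -1.] t 13.45 q6 1.15
shift cm [ 0.02 -0.03  0.03] spin -0.0
[ 0.53902161 -0.10342161 -2.7165434 ] [ 0.03452844  0.04165155 -0.00720658] 0.027424771925966703
```

View pics/cs9.png

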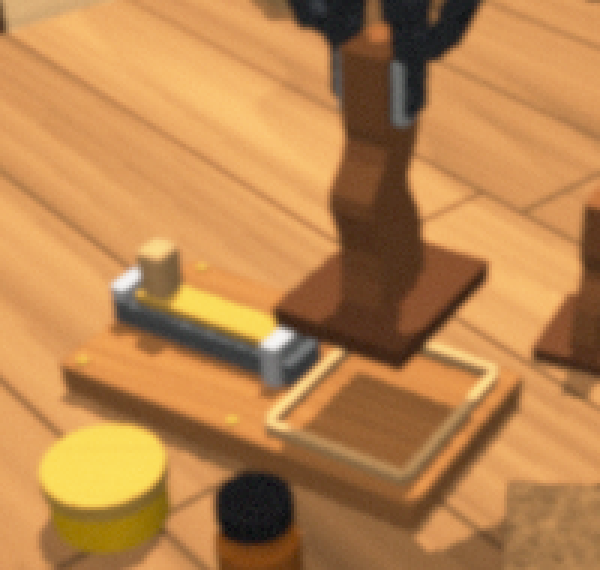

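View pics/wrist9.png

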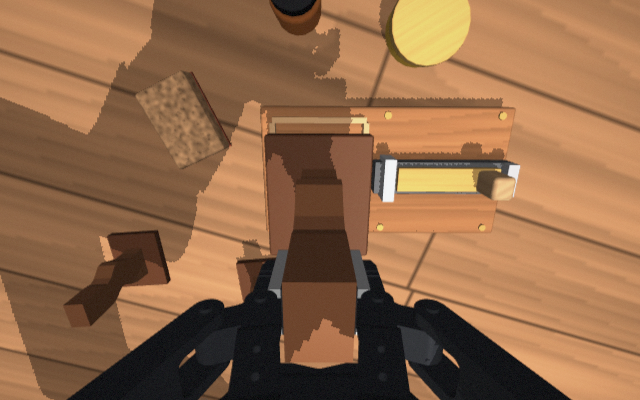

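View pics/top9.png

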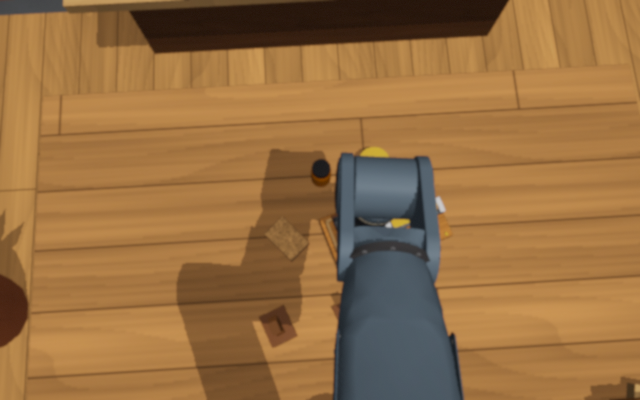

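The rest hangs level over the stand. In the wrist view it sits at the same pixels as before the lift (stem edge at row 180, board edge at row 135). A last numeric check of height, level and bystanders.

```bash
python3 - <<'E'
from h import *
from plant import manip
import cv2
np.set_printoptions(precision=1,suppress=True)
S=manip.camera_info("scene");W=manip.camera_info("wrist")
y=np.radians(17.9);R=Ro.from_euler('z',y).as_matrix();o=np.array([.5362,-.0108,.105])
for q in[(-.055,-.045,.016),(.055,-.045,.016),(.055,.045,.016),(-.055,.045,.016)]:
    X=o+R@q; p=proj(S,X); print(q,(p-[180,60])*3+1,'wrist',proj(W,X))
a=cv2.imread("pics/scene5.png").astype(int);b=cv2.imread("pics/scene9.png").astype(int)
for n,(x,yy,w,h) in dict(tin=(193,203,45,40),bottle=(250,218,32,54),block=(345,222,40,50)).items():
    f=lambda i:cv2.cvtColor(i.astype('uint8')[yy:yy+h,x:x+w],cv2.COLOR_BGR2GRAY).astype(np.float32)
    print(n,cv2.phaseCorrelate(f(a),f(b)))
ob=manip.get_obs();print(ob['t'],ob['position'],ob['qd'])
E
```

```text
(-0.055, -0.045, 0.016) [367.5 222.4] wrist [367.  255.4]
(0.055, -0.045, 0.016) [271.2 306.9] wrist [373.6 134.3]
(0.055, 0.045, 0.016) [401.4 352.5] wrist [262.8 134.4]
(-0.055, 0.045, 0.016) [490.  260.7] wrist [269.7 255.5]
tin ((1.0782214969234367, 0.2680824478816817), 0.5233884467018975)
bottle ((-0.11638381833544997, 0.2962934620371378), 0.7693281190262901)
block ((0.1239540891980333, -0.20802280779474813), 0.5130305542945862)
13.6 [ 0.5 -0.   0.2] [ 0. -0. -0.  0.  0. -0.]
```

```bash
python3 -c "
from plant import manip
print(manip.job_done())"
```

```text
the job is handed in; nothing more can be done
None
```

I opened the keeper to its stop, lifted the oar rest straight up off its seat, and handed the job in at about 13.6 s with the rest still held up.

- **Keeper:** I pinched the knob across its x faces and slid it about 55 mm. It then stalled and the force rose to about 26 N. I relieved the push and released it. The later pictures show it still fully open, with the knob beside the end stop.
- **Lift:** I gripped the head across its flat faces at 60 N, then 70 N for the lift. The tool rose 79.8 mm with its axis vertical. The arm was still, and the rest's weight (about 3 N) was steady on the wrist.
- **Level and height:** In the wrist view the rest sits at the same pixels before and after the lift, so it did not slip or tip. The board corners matched the prediction for 80 mm to within about 1 px in the wrist view. In the scene view they were about 1 to 3 px off, close to the calibration error.
- **Bystanders:** The oil bottle and sanding block had not shifted beyond 0.3 px. The wax tin gave 1.1 px with a weak match. I put that down to the arm's moving shadow, since the gripper never came near the tin, but I did not check it further.

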